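Mix a stoppered sample vial and snap its transport cap home

TASK

Resuspend the sample and close it for transport: press the amber vial that has only its black stopper down into the black cup of the touch mixer until the cup is fully down, keep it down for about two seconds, then stand the vial in the empty well of the aluminium block and let go of it. Take the orange snap cap from the white pad, press it onto the vial until it clicks, keep pressing past the click until it is fully home, and finish like that: still gripping the cap and bearing down on it firmly, not letting go. Do not tip the vial over, and leave the other things where they are.

Things in the scene. Friction and masses are not known exactly. Their poses are not given: they have to be found in the camera images.
- vial: The sample vial to work on: amber glass, 30 mm diameter, 80 mm tall, about 60 g, white label with a blue band, closed only by a black rubber stopper; stands upright on the table near the front. Origin: centre of its underside, z up its axis. Grip its straight body, z = 0 to 62 mm (50 mm up lets the fingertips clear the block when it stands in the well).
- vial_top (a point): Centre of the stopper's top, 80 mm above the vial's underside, on its axis. The stopper is 14 mm wide there and rounds out to the 27 mm flange 6 mm below (which guides a cap up to 3 mm off centre); under the flange are a 21 mm neck (67 to 71 mm up) and the shoulder.
- cap: Orange ribbed snap cap, 38 mm outer diameter, 24 mm tall, about 70 g, mouth down on the white pad. Origin: centre of its lower rim, z up through its closed top. Grip it across its diameter. Four sprung tabs inside lock under the vial's flange, a sprung disc seals on the stopper.
- cap_grip (a point): On the cap's axis, 21 mm above its rim (3 mm below its top): with the grasp point here the fingertips just clear the pad. Above the vial's underside this point is at 93 mm when the tabs touch; 7 to 12 N from 92 to 90 mm, click and drop to nothing by 87 mm, then the seal takes about 3 N per mm from 85.5 mm to home at 83 mm (about 9 N). Let go, it springs back to 85 mm, locked.
- pad: The folded white pad, 80 x 80 x 12 mm, fixed, on which the cap lies. Origin: centre of its underside.
- mixer: Touch mixer, fixed: white housing 110 (x) x 100 (y) mm, 50 mm high, with a black rubber cup on top (rim 76 mm above the table). Origin: centre of its underside; its front with dial and switch faces its own -x.
- cup_floor (a point): Centre of the inner floor of the mixer's cup, 64 mm above the table when up; it moves with the cup. The floor is flat, 34 mm across, and the 12 mm high wall flares to 42 mm at the rim.
- mixer_cup (a joint): How far the mixer's cup is pressed down: 0 up, 0.006 m fully down (stop). A spring of about 3 N at the top and 7 N fully down pushes it up again.
- rack: Aluminium vial block, fixed, 60 (x) x 160 (y) x 30 mm, with two flat-bottomed wells 33 mm in diameter and 22 mm deep, 90 mm apart along its y. Origin: centre of its underside. The well on its +y side holds the finished vial; the one on its -y side is empty.
- well (a point): Centre of the floor of the empty well, 8 mm above the table; the block's top is 22 mm above this point. At the click the loose vial may hop up some 3 mm into the cap; pressing on sets it down on the floor again.
- done_vial: Bystander: a finished vial of the same kind, orange cap on, standing in the block's other well, its top 94 mm above the table. Origin: centre of its underside.
- cassette: Bystander: white flat test cassette, 72 x 24 x 9 mm, lying on the table near the front. Origin: centre of its underside.
- slim_tube: Bystander: slim sample tube with a white screw cap, 23 mm diameter, 72 mm tall, standing on the table at the front left. Origin: centre of its underside.
Mind the look-alikes: they are no part of the job. What is shaped like the cap but yellow is not meant.

How it is judged:
By the outcome, as a careful person would: the job done as asked, in the order asked, and still so for the second after the job is handed in, while the arm keeps its last pose, push and grip.
It also fails if it takes over 67 s, if anything falls off the work surface, if the arm or the gripper's body presses on something with over 40 N, if the wrist force passes 120 N, or if a joint passes its speed limit or range.

ROBOT

A 7-joint arm with a two-finger parallel gripper is mounted at the origin on a cart in front of the work surface, level with it; the furniture and walls round the work are solid. World frame = base frame: x ahead of the robot, y to its left, z up, the work surface at z = 0. Lengths are in m, angles in rad, forces in N, time in s.
With the tool pointing down it reaches from about 0.425 to 0.825 m from the base axis. Payload 3.6 kg.
Tool frame: the origin (TCP) lies where the fingers leave the gripper's body, on its centre line; the fingertips stand 73 mm ahead of it and the grasp point (between the pads) lies 54 mm ahead of it; x points along the fingers, y is the direction in which the jaws open and shut, and the axes are right-handed (so a half turn about x gives the same grasp; the last joint's range is limited). The gripper opens to 85 mm and grips with 20 to 120 N. Pads are 22 mm wide; open, the fingers measure 114 mm over their backs; the gripper's body (76 mm by 85 mm) begins 54 mm behind the grasp point. The pads swing forward as they close: fully open they stand 13 mm farther back than shut.
Start: joints at [-1.331, 0.615, -0.013, 1.423, 0.008, 1.103, -0.04], TCP at [0.171, 0.627, 0.304] pointing down, gripper open.
Joint ranges: [-3.12, 3.12], [-0.3, 2.06], [-1.34, 1.32], [0.26, 2.42], [-1.36, 4.5], [0.01, 1.98], [-2.84, 2.84]. Speed limits (rad/s): [2.79, 2.79, 3.14, 3.14, 3.14, 3.14, 3.14].

INTERFACE

Orientations are given as a unit quaternion [x, y, z, w].
In Python, from station import arm, snapshot, camera_info, ticket gives the robot as it stands. Calls block until the motion is done:
- arm.movep(position, orientation): joint-space move of the TCP to a pose.
- arm.line_to(position, velocity=0.15, ori=None): straight line of the TCP; ori=None keeps the orientation; velocity is the mean speed in m/s.
- arm.move_j(angles): joint-space move.
- arm.move_gripper(opening, effort=None): opening from 0.0 (shut) to 1.0 (fully open); effort is the grip in N (None keeps the last); returns when the fingers have stopped.
- arm.pause(seconds).
- arm.ik(position, orientation): joint angles nearest the present ones, or None.
- snapshot(name): name is "side" or "top"; returns the picture (400x640x3 uint8, blue, green, red); there is no depth.
- camera_info(name): a dict with "fx", "fy", "cx", "cy" (pixels), "R" (3x3) and "t" (3): a world point X has camera coordinates R X + t. Camera axes: x right, y down, z forward; pixel columns grow to the right and rows downward; lengths in m; the calibration is good to about 2 mm. A picture is of the moment at which its call begins. camera_info takes no time and is no camera call.
A pose or a line that the arm cannot do raises arm.MotionError and nothing moves.
- ticket.finish_job(): hands the job in, once; it reports no verdict.
Readings, each from a call of its own:
- arm.read_time(): time.
- arm.read_joint_positions(): joint angles.
- arm.read_dq(): joint speeds.
- arm.read_effort(): joint torques, N m.
- arm.read_tool_pos(): TCP position.
- arm.read_eef_rot(): TCP orientation.
- arm.read_ft_force(): force on the tool from outside, world axes, zero at the start.
- arm.read_wrist_torque(): the same for the moment, N m.
- arm.read_opening(): opening from 0.0 (shut) to 1.0 (fully open).
Only numpy, scipy, OpenCV 4.12 (cv2) and the standard library are available. Lean on these libraries where they do the work, as an engineer would, in place of code of your own. Each camera call takes 0.05 s, during which the arm holds its last target. There are 200 camera calls.

## Working session

There is one attempt and no reset: what is moved stays moved. The work goes in short steps, each a Python script; the robot and the scene stay as the last script left them, time stands still between calls to the robot, and variables do not carry over. Pictures are saved under pics/ and viewed, about 8 in all and at most 12, crops included, and the job is handed in when it is done.

```bash
ls; mkdir -p pics; python3 - <<'E'
from station import arm, snapshot, camera_info
import cv2
for n in("top","side"):
    cv2.imwrite(f"pics/{n}0.png",snapshot(n)); c=camera_info(n); print(n,c)
print(arm.read_time(),arm.read_eef_rot(),arm.read_opening(),arm.read_ft_force())
E
```

```text
pics
top {'fx': 481.8344379973167, 'fy': 481.8344379973167, 'cx': 312.7085924043311, 'cy': 196.67989131856234, 'R': array([[ 0.02409914, -0.99943231, -0.02354336],
       [-0.98923991, -0.02044077, -0.14486746],
       [ 0.14430398,  0.02678122, -0.98917093]]), 't': array([0.12421554, 0.52551199, 1.01183662])}
side {'fx': 388.22201947232594, 'fy': 388.22201947232594, 'cx': 324.849333424392, 'cy': 200.4921783156188, 'R': array([[-0.95588495, -0.29341201,  0.01390529],
       [-0.16906083,  0.51082422, -0.84289801],
       [ 0.24021324, -0.80806436, -0.53789366]]), 't': array([0.50858654, 0.10310919, 0.872518  ])}
0.1 [ 0.09323254  0.70092561 -0.09485309  0.70072382] 0.9983894497025426 [-0.34399851 -0.17037464 -0.49048323]
```

View pics/top0.png

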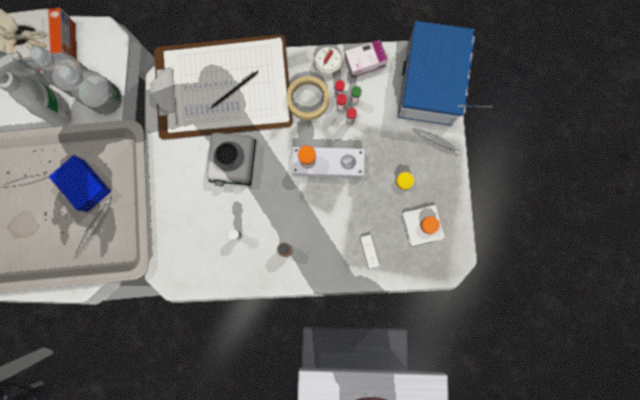

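View pics/side0.png

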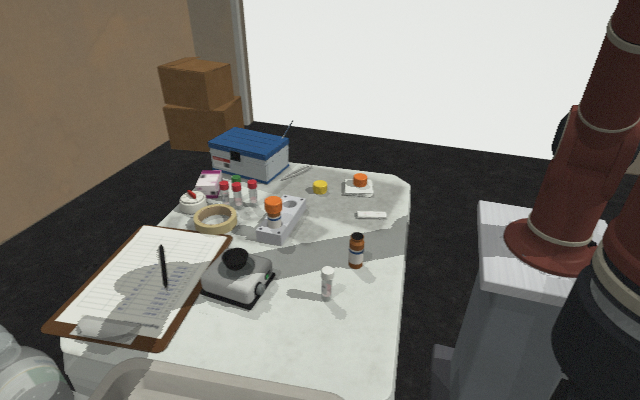

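Top view:
- Amber vial at (285,249), mixer cup at (228,153), and slim tube at (235,234).
- Block at (328,160), with the finished vial at (307,155) and the empty well at (348,161).
- Orange cap on the pad at (430,225), and cassette at (370,250).

Cap candidates: orange on the pad (430,225), orange on the finished vial (307,155), and yellow (405,180). The one on the pad fits. Vial candidates: amber with a black top (285,249), the finished vial, and the slim tube. The first fits. Next I'll measure and confirm in a crop.

```bash
cat > h.py <<'E'
import numpy as np, cv2
from station import arm, snapshot, camera_info, ticket
def ray(n,u,v):
    c=camera_info(n);R=np.array(c["R"]);t=np.array(c["t"])
    return -R.T@t, R.T@np.array([(u-c["cx"])/c["fx"],(v-c["cy"])/c["fy"],1.])
def onz(n,u,v,z):
    o,d=ray(n,u,v); return o+d*(z-o[2])/d[2]
def two(p,q):  # top pixel, side pixel -> point, gap
    o1,d1=ray("top",*p);o2,d2=ray("side",*q)
    s=np.linalg.lstsq(np.c_[d1,-d2],o2-o1,rcond=None)[0]
    a,b=o1+s[0]*d1,o2+s[1]*d2
    return (a+b)/2,np.linalg.norm(a-b)
def proj(n,X):
    c=camera_info(n);x=c["R"]@np.array(X)+c["t"]
    return np.array([c["fx"]*x[0]/x[2]+c["cx"],c["fy"]*x[1]/x[2]+c["cy"]])
def blobs(mask,roi,amin=15):
    x0,y0,x1,y1=roi; m=np.zeros_like(mask); m[y0:y1,x0:x1]=mask[y0:y1,x0:x1]
    n,l,s,c=cv2.connectedComponentsWithStats(m)
    return [(c[i].round(1).tolist(),s[i].tolist()) for i in range(1,n) if s[i][4]>=amin]
E
python3 - <<'E'
from h import *
T=np.mean([snapshot("top") for _ in range(4)],0).astype(np.uint8);S=np.mean([snapshot("side") for _ in range(4)],0).astype(np.uint8)
np.save("T.npy",T);np.save("S.npy",S)
for n,I,rois in(("top",T,dict(cap=(410,205,450,245),done=(292,140,318,170),vial=(270,232,300,265),cup=(205,130,262,190),pad=(395,195,450,250),rack=(285,130,370,185))),
          ("side",S,dict(cap=(345,168,375,190),done=(260,190,288,225),vial=(342,225,370,275),cup=(215,245,255,275)))):
    h=cv2.cvtColor(I,cv2.COLOR_BGR2HSV)
    org=cv2.inRange(h,(3,170,120),(14,255,255)); dark=cv2.inRange(h,(0,0,0),(180,255,60))
    for k,r in rois.items():
        m=org if k in("cap","done") else cv2.inRange(h,(0,0,185),(180,40,255)) if k in("pad",) else dark
        if k!="rack": print(n,k,blobs(m,r))
a=cv2.resize(T[130:270,200:450],None,fx=3.1,fy=3.1,interpolation=cv2.INTER_CUBIC)
cv2.imwrite("pics/topc.png",a)
a=cv2.resize(S[165:310,195:395],None,fx=4,fy=4,interpolation=cv2.INTER_CUBIC)
cv2.imwrite("pics/sidec.png",a)
E
```

```text
top cap [([429.6, 224.5], [422, 217, 16, 16, 210])]
top done [([307.4, 155.6], [299, 146, 16, 18, 156])]
top vial []
top cup [([226.2, 153.5], [215, 143, 23, 22, 379]), ([248.2, 182.6], [244, 179, 7, 6, 18])]
top pad [([434.5, 210.8], [427, 205, 13, 16, 64]), ([419.2, 229.2], [403, 209, 42, 37, 681])]
side cap [([360.4, 179.5], [354, 174, 13, 13, 131])]
side done [([273.3, 204.4], [265, 196, 17, 18, 235])]
side vial [([356.9, 235.9], [352, 233, 11, 7, 64])]
side cup [([235.1, 258.8], [222, 248, 26, 24, 473])]
```

View pics/topc.png

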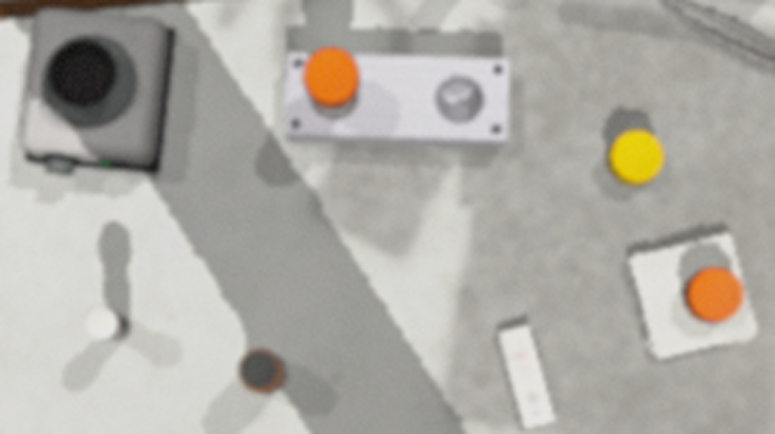

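View pics/sidec.png

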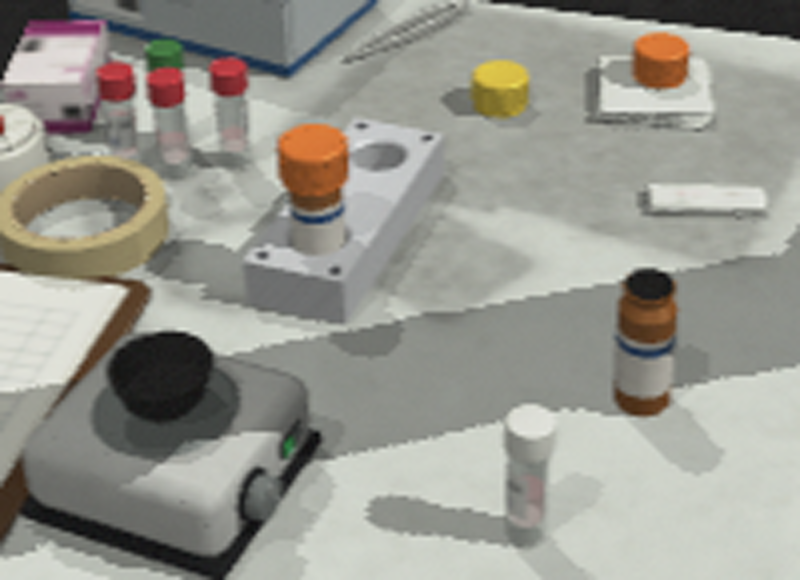

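The crops confirm both targets. The orange cap sits on the white pad (crop 714,293), and the yellow one at (636,157) is not it. The amber vial with only a black stopper is at top-crop (262,370), side-crop (646,340). The empty well is at top-crop (459,99), side-crop (378,155).

```bash
python3 - <<'E'
from h import *
np.set_printoptions(precision=4,suppress=True)
T=np.load("T.npy");S=np.load("S.npy")
hT=cv2.cvtColor(T,cv2.COLOR_BGR2HSV);hS=cv2.cvtColor(S,cv2.COLOR_BGR2HSV)
print("vial gray top", blobs(cv2.inRange(T,(0,0,0),(80,80,90)),(272,235,300,262)))
vt=blobs(cv2.inRange(hT,(0,60,0),(25,255,140)),(272,235,298,262));print("vial amber",vt)
vs=blobs(cv2.inRange(hS,(0,80,0),(25,255,200)),(345,225,370,275));print("side amber",vs)
def c(x,y,o,f): return (x+.5)/f-.5+o[0],(y+.5)/f-.5+o[1]
t=lambda x,y:c(x,y,(200,130),3.1); s=lambda x,y:c(x,y,(195,165),4)
print("C",ray("top",0,0)[0],ray("side",0,0)[0])
print("cap mid z24",onz("top",429.6,224.5,.024),onz("side",360.4,179.5,.024),two((429.6,224.5),(360.4,179.5)))
print("done capmid z~.082",onz("top",307.4,155.6,.082),onz("side",273.3,204.4,.082))
print("vial stop",onz("top",*t(261,369),.076),onz("side",*s(650,284),.076),two(t(261,369),s(650,284)))
print("vial base front side", onz("side",*s(641,400),0))
print("cup rim",onz("top",226.2,153.5,.076),onz("side",*s(162,356),.076),two((226.2,153.5),s(162,356)))
print("well rim",onz("top",*t(459,99),.03),onz("side",*s(378,155),.03),two(t(459,99),s(378,155)))
sc=[onz("top",*t(*p),.03) for p in((298,62),(295,124),(497,69),(496,129))]
m=np.mean(sc,0);d=(sc[2]+sc[3]-sc[0]-sc[1])[:2];L=np.linalg.norm(d)/2;d/=np.linalg.norm(d)
print("rack",m,"yaw",np.degrees(np.arctan2(-d[0]*-1,-d[1]*-1)),d,"L",L,"well",m[:2]+.045*d,"done",m[:2]-.045*d)
sc=[onz("side",*s(*p),.03) for p in((362,126),(427,139),(263,255),(335,271))]
print("side screws",sc,np.mean(sc,0))
E
```

```text
vial gray top [([285.5, 249.9], [282, 245, 7, 9, 31])]
vial amber [([287.8, 251.6], [282, 245, 9, 12, 33])]
side amber [([356.6, 243.8], [350, 235, 14, 16, 159]), ([354.9, 265.6], [349, 262, 13, 7, 54])]
C [0.3709 0.1078 1.0799] [0.294  0.8016 0.5492]
cap mid z24 [ 0.4688 -0.1205  0.024 ] [ 0.4671 -0.1209  0.024 ] (array([ 0.4679, -0.1205,  0.0242]), np.float64(0.0017560510126263915))
done capmid z~.082 [0.6042 0.1482 0.082 ] [0.6054 0.1506 0.082 ]
vial stop [0.4069 0.1923 0.076 ] [0.4063 0.1947 0.076 ] (array([0.4069, 0.1924, 0.0741]), np.float64(0.0003198435281758353))
vial base front side [0.4064 0.1953 0.    ]
cup rim [0.607  0.3227 0.076 ] [0.6097 0.3184 0.076 ] (array([0.6067, 0.3221, 0.0796]), np.float64(0.0010885165048827882))
well rim [0.6044 0.0603 0.03  ] [0.6052 0.0618 0.03  ] (array([0.6052, 0.0604, 0.029 ]), np.float64(0.0010914181845273518))
rack [0.6058 0.1052 0.03  ] yaw -179.3210268341246 [-0.0119 -0.9999] L 0.14359594938959472 well [0.6053 0.0602] done [0.6064 0.1502]
side screws [array([0.6271, 0.0336, 0.03  ]), array([0.5829, 0.0351, 0.03  ]), array([0.6283, 0.1771, 0.03  ]), array([0.5846, 0.1782, 0.03  ])] [0.6057 0.106  0.03  ]
```

```bash
cat >> h.py <<'E'
from scipy.spatial.transform import Rotation as Ro
GP=.054
def q(a):  # tool down, jaws along angle a (deg) in the xy plane
    a=np.radians(a);x=np.array([0,0,-1.]);y=np.array([np.cos(a),np.sin(a),0])
    return Ro.from_matrix(np.c_[x,y,np.cross(x,y)]).as_quat()
def tp(x,y,z): return [x,y,z+GP]   # grasp point -> TCP
def say(*s): print("%.2f"%arm.read_time(),*s,np.round(arm.read_tool_pos(),4),"F",np.round(arm.read_ft_force(),1),"o %.3f"%arm.read_opening())
E
python3 - <<'E'
from h import *
np.set_printoptions(precision=2,suppress=True)
R=Ro.from_quat(arm.read_eef_rot()).as_matrix();print("jaw now",np.degrees(np.arctan2(R[1,1],R[0,1])))
for n,p in dict(vial=(.4065,.193,.025),vialup=(.4065,.193,.2),cup=(.607,.321,.11),cupup=(.607,.321,.16),well=(.605,.0605,.058),wellup=(.605,.0605,.17),cap=(.468,-.1205,.033),capup=(.468,-.1205,.15)).items():
    for a in(0,180,90,-90): print(n,a,arm.ik(tp(*p),q(a)))
E
```

```text
jaw now 74.71710041950631
vial 0 [-0.58  0.71  0.13  2.19 -0.34  0.26 -0.15]
vial 180 [-0.29  0.73 -0.29  2.18  0.65  0.32  2.  ]
vial 90 [-0.46  0.71 -0.04  2.18  0.11  0.25  0.96]
vial -90 [-0.68  0.73  0.28  2.19 -0.67  0.31 -1.39]
vialup 0 [-0.76  0.4   0.37  2.05 -0.21  0.73 -0.26]
vialup 180 [-0.18  0.41 -0.43  2.03  0.24  0.75  2.39]
vialup 90 [-0.49  0.38 -0.    2.04  0.    0.72  1.08]
vialup -90 [-1.01  0.46  0.74  2.06 -0.44  0.78 -1.57]
cup 0 [-0.65  0.82  0.25  1.45 -0.24  0.89 -0.33]
cup 180 [-0.27  0.86 -0.47  1.44  0.43  0.95  2.28]
cup 90 [-0.48  0.81 -0.07  1.45  0.07  0.88  1.  ]
cup -90 [-0.86  0.9   0.67  1.46 -0.62  0.99 -1.6 ]
cupup 0 [-0.67  0.77  0.29  1.41 -0.24  0.99 -0.33]
cupup 180 [-0.27  0.8  -0.47  1.4   0.39  1.04  2.32]
cupup 90 [-0.49  0.76 -0.06  1.41  0.05  0.98  1.01]
cupup -90 [-0.87  0.85  0.7   1.42 -0.58  1.08 -1.64]
well 0 [-0.31  0.8   0.3   1.73 -0.35  0.66  0.18]
well 180 [ 0.13  0.82 -0.45  1.72  0.51  0.72  2.56]
well 90 [-0.09  0.78 -0.07  1.73  0.08  0.64  1.36]
well -90 [-0.52  0.89  0.68  1.74 -0.75  0.79 -1.04]
wellup 0 [-0.37  0.66  0.4   1.66 -0.31  0.89  0.15]
wellup 180 [ 0.11  0.66 -0.41  1.64  0.32  0.91  2.72]
wellup 90 [-0.14  0.63  0.01  1.65 -0.01  0.86  1.44]
wellup -90 [-0.56  0.74  0.74  1.66 -0.58  0.97 -1.18]
cap 0 [ 0.15  0.72  0.08  2.09 -0.16  0.34  0.37]
cap 180 [ 0.55  0.77 -0.53  2.08  0.81  0.5   2.55]
cap 90 [ 0.29  0.72 -0.12  2.09  0.24  0.35  1.54]
cap -90 [ 0.09  0.72  0.17  2.1  -0.34  0.35 -1.03]
capup 0 [-0.21  0.57  0.63  2.03 -0.52  0.7   0.75]
capup 180 [-0.47  0.78  1.13  2.03 -0.9   0.95 -1.99]
capup 90 [ 0.12  0.5   0.13  2.02 -0.11  0.63  1.89]
capup -90 [-0.28  0.6   0.74  2.03 -0.61  0.74 -0.73]
```

```bash
python3 - <<'E'
from h import *
V=(.4065,.193)
arm.movep(tp(*V,.13),q(90)); say("above")
arm.move_gripper(.65,20)
arm.line_to(tp(*V,.025),.12); say("down")
arm.move_gripper(0,20); say("ygrip")
arm.move_gripper(.65,20)
arm.line_to(tp(*V,.05),.1); say("up50")
arm.movep(tp(*V,.05),q(0)); say("rot")
arm.move_gripper(0,60); say("xgrip")
arm.line_to(tp(*V,.10),.1); say("lift")
arm.pause(.2); say()
cv2.imwrite("pics/side1.png",cv2.resize(snapshot("side")[150:300,190:440],None,fx=3,fy=3,interpolation=cv2.INTER_CUBIC))
E
```

```text
2.34 above [0.4067 0.1943 0.1842] F [-0.   0.1 -0.3] o 1.002
3.77 down [0.407  0.1935 0.0799] F [-0.8  1.   9. ] o 0.649
4.12 ygrip [0.407  0.1937 0.0798] F [-1.2  0.2  8.2] o 0.351
4.89 up50 [0.4067 0.193  0.1041] F [ 0.6  0.7 -0.7] o 0.651
5.77 rot [0.4062 0.1929 0.1035] F [ 0.6 -0.6  0.6] o 0.651
6.12 xgrip [0.4065 0.1928 0.1041] F [-1.   0.3  1.2] o 0.334
6.77 lift [0.4062 0.1931 0.1538] F [-0.2 -0.4 -1.4] o 0.335
6.97 [0.4062 0.1928 0.1534] F [ 0.1 -0.  -1.2] o 0.331
```

View pics/side1.png

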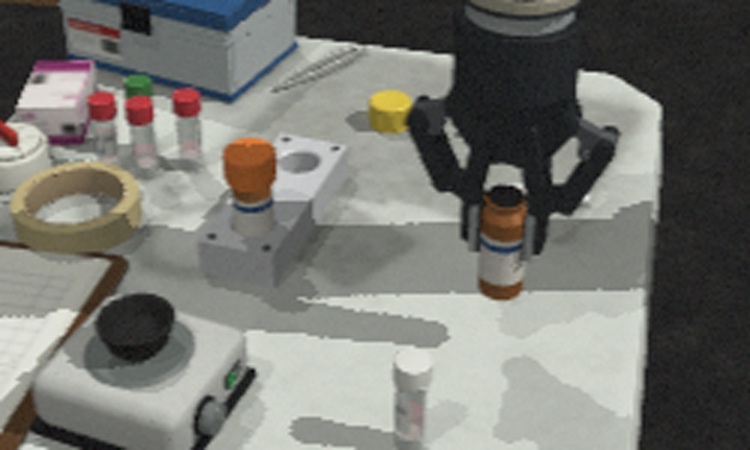

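The vial is held upright at side-crop (502,245), with the stopper on top. The mixer cup is at crop (137,325) and clear. Pressing next.

```bash
python3 - <<'E'
from h import *
C=(.607,.321)
arm.line_to(tp(.4065,.193,.17),.25)
arm.movep(tp(*C,.17),q(0)); arm.pause(.2); say("over")
arm.line_to(tp(*C,.118),.12); say("in cup")
z=.113
while True:
    arm.line_to(tp(*C,z),.05); arm.pause(.1)
    f=np.mean([arm.read_ft_force()[2] for _ in range(3)]); say("%.4f"%z,"fz %.1f"%f)
    if f>14 or z<.1045: break
    z-=.001
arm.pause(2.2); say("held")
cv2.imwrite("pics/side2.png",cv2.resize(snapshot("side")[170:300,190:340],None,fx=4,fy=4,interpolation=cv2.INTER_CUBIC))
E
```

```text
8.59 over [0.6064 0.3203 0.2244] F [-0.5 -0.4 -0.3] o 0.336
9.18 in cup [0.6071 0.3209 0.1723] F [ 1.  -0.3  0.2] o 0.334
9.53 0.1130 fz 1.5 [0.6076 0.321  0.168 ] F [0.3 0.5 1.5] o 0.332
9.88 0.1120 fz 2.5 [0.6076 0.3211 0.1665] F [0.7 0.3 2.5] o 0.333
10.22 0.1110 fz 3.8 [0.6076 0.3211 0.1654] F [2.3 1.1 3.8] o 0.336
10.57 0.1100 fz 4.5 [0.6074 0.321  0.1643] F [2.3 0.9 4.5] o 0.333
10.93 0.1090 fz 5.0 [0.6073 0.321  0.1633] F [ 2.5 -0.5  5. ] o 0.329
11.28 0.1080 fz 5.3 [0.6073 0.321  0.1624] F [1.9 0.5 5.3] o 0.334
11.62 0.1070 fz 9.1 [0.6073 0.321  0.1621] F [1.5 0.6 9.1] o 0.337
11.97 0.1060 fz 12.6 [0.6074 0.321  0.1621] F [ 1.7 -1.1 12.6] o 0.335
12.32 0.1050 fz 15.2 [0.6074 0.321  0.162 ] F [-1.2 -0.9 15.2] o 0.337
14.53 held [0.6074 0.321  0.162 ] F [-0.7 -0.2 15.8] o 0.332
```

View pics/side2.png

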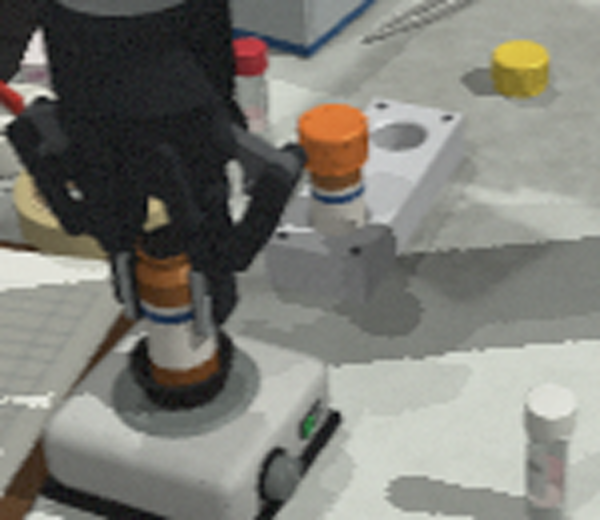

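The vial is seated in the cup, the cup is on its stop (TCP 0.162, force rose from 5 to 15 N with no travel), and it was held over 2 s. Next I'll hover over the well and check.

```bash
python3 - <<'E'
from h import *
C=(.607,.321);W=(.605,.0605)
arm.line_to(tp(*C,.205),.2); say("up")
arm.line_to(tp(*W,.205),.25)
arm.line_to(tp(*W,.088),.2); arm.pause(.3); say("hover")
S=np.mean([snapshot("side") for _ in range(3)],0).astype(np.uint8); np.save("S2.npy",S)
print(arm.read_wrist_torque(), proj("side",(*W,.03)),proj("side",(*W,.038)))
cv2.imwrite("pics/side3.png",cv2.resize(S[150:250,240:340],None,fx=6,fy=6,interpolation=cv2.INTER_CUBIC))
E
```

```text
15.22 up [0.6051 0.3209 0.2563] F [-0.8 -0.3 -0.5] o 0.334
17.45 hover [0.6055 0.0605 0.1431] F [-0.3 -0.1 -0.4] o 0.334
[0.01661224 0.03783377 0.00726284] [289.37799734 203.11828327] [289.26260512 200.37026075]
```

View pics/side3.png

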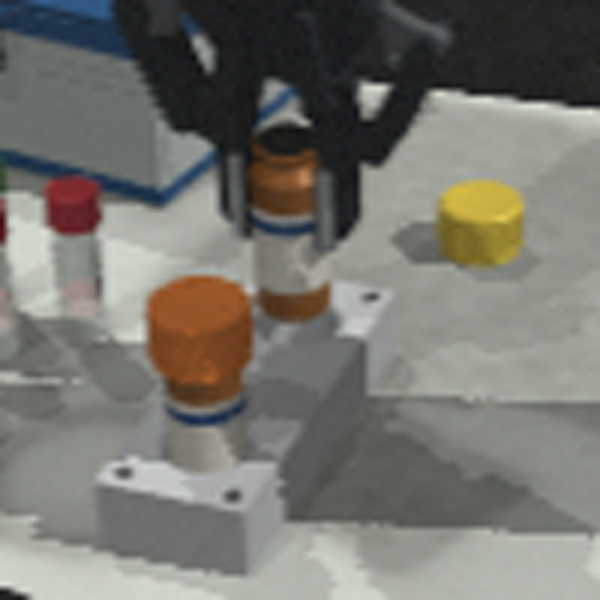

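The vial hangs upright (crop 290,230), with its bottom centre at crop (295,305), full image (288.8,200.5). The projected well axis at that height is (289.3,200.4), so it's centred to within about 1 mm. I'll insert it under force watch.

```bash
python3 - <<'E'
from h import *
W=(.605,.0605); z=.084
while z>.0565:
    z-=.003 if z>.062 else .001
    arm.line_to(tp(*W,z),.06); f=np.mean([arm.read_ft_force() for _ in range(3)],0)
    if z>.079 or z<.065 or abs(f).max()>3: say("%.4f"%z,f.round(1))
    if f[2]>6: break
E
```

```text
17.87 0.0810 [ 0.8  0.  -1.2] [0.6045 0.0606 0.1343] F [ 0.8  0.  -1.2] o 0.332
19.37 0.0630 [-0.1  1.1 -0.5] [0.6048 0.0605 0.1168] F [-0.1  1.1 -0.5] o 0.333
19.62 0.0600 [-0.4  0.1 -0.7] [0.6048 0.0605 0.1137] F [-0.4  0.1 -0.7] o 0.332
19.87 0.0590 [ 0.8 -0.4 -0.7] [0.605  0.0605 0.113 ] F [ 0.8 -0.4 -0.7] o 0.328
20.12 0.0580 [-0.4  0.6 -0.4] [0.6052 0.0605 0.1122] F [-0.4  0.6 -0.4] o 0.330
20.37 0.0570 [-1.7  0.3  6.5] [0.6052 0.0604 0.1121] F [-1.7  0.3  6.5] o 0.338
```

```bash
python3 - <<'E'
from h import *
W=(.605,.0605);K=(.468,-.1205)
arm.line_to(tp(*W,.058),.05)
arm.move_gripper(.6); say("released")
arm.line_to(tp(*W,.17),.15)
arm.movep(tp(*K,.12),q(90)); say("over cap")
arm.move_gripper(.75,20)
arm.line_to(tp(*K,.033),.12); say("down")
arm.move_gripper(0,20); say("ygrip")
arm.move_gripper(.75,20)
arm.movep(tp(*K,.033),q(0)); say("rot")
arm.move_gripper(0,80); arm.pause(.2); say("xgrip")
arm.line_to(tp(*K,.12),.12); arm.pause(.2); say("lift")
S=snapshot("side")
cv2.imwrite("pics/side4.png",cv2.resize(S[130:250,230:430],None,fx=4,fy=4,interpolation=cv2.INTER_CUBIC))
h=cv2.cvtColor(S,cv2.COLOR_BGR2HSV)
E
```

```text
20.97 released [0.6049 0.0605 0.1117] F [-0.4  0.2 -0.3] o 0.597
23.29 over cap [ 0.4684 -0.1202  0.1738] F [0.6 0.6 0.2] o 0.599
24.45 down [ 0.4684 -0.1206  0.0874] F [ 1.1 -0.   0.1] o 0.752
24.80 ygrip [ 0.4684 -0.1206  0.0879] F [-1.4  1.2  6.4] o 0.444
26.07 rot [ 0.4679 -0.1204  0.0869] F [ 0.6 -0.2  0.9] o 0.749
26.65 xgrip [ 0.468  -0.1207  0.0875] F [-1.   0.7  6.3] o 0.424
27.73 lift [ 0.4676 -0.1204  0.1733] F [-0.3 -0.  -0.3] o 0.423
```

View pics/side4.png

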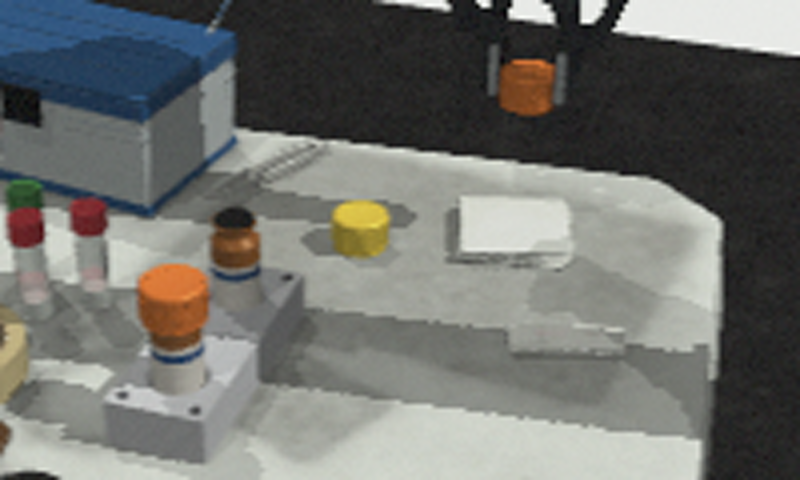

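The cap is in the grip, upright and alone (crop 527,87), and the pad is empty. The vial stands straight in the well (crop 236,250), and the yellow cap and cassette haven't moved. Pressing the cap on.

```bash
python3 - <<'E'
from h import *
W=(.605,.0605)
print("stopper proj",proj("side",(*W,.084)),"seen ~(288.5,184.2)")
arm.line_to(tp(.468,-.1205,.15),.2)
arm.line_to(tp(*W,.15),.2)
arm.line_to(tp(*W,.108),.12); arm.pause(.2); say("above")
z=.104; 
while z>.098:
    z-=.001
    arm.line_to(tp(*W,z),.05); f=np.mean([arm.read_ft_force() for _ in range(3)],0); say("%.4f"%z,f.round(1))
    if f[2]>18 or np.hypot(*f[:2])>8: break
E
```

```text
stopper proj [288.57823723 184.07229687] seen ~(288.5,184.2)
30.06 above [0.6055 0.0603 0.163 ] F [-0.9  0.5 -1.5] o 0.417
30.31 0.1030 [-0.5  0.  -0.8] [0.6048 0.0607 0.1567] F [-0.5  0.  -0.8] o 0.419
30.56 0.1020 [ 0.9 -0.2 -0.3] [0.6051 0.0606 0.1561] F [ 0.9 -0.2 -0.3] o 0.419
30.81 0.1010 [-0.8  0.3  4.5] [0.6054 0.0606 0.1556] F [-0.8  0.3  4.5] o 0.418
31.06 0.1000 [0.7 0.9 5.9] [0.6054 0.0604 0.1548] F [0.7 0.9 5.9] o 0.422
31.31 0.0990 [-0.4  0.9  5.1] [0.6054 0.0606 0.1538] F [-0.4  0.9  5.1] o 0.420
31.56 0.0980 [ 0.6 -0.6 -0.3] [0.6049 0.0604 0.1518] F [ 0.6 -0.6 -0.3] o 0.422
```

```bash
python3 - <<'E'
from h import *
W=(.605,.0605); z=.098
while z>.086:
    z-=.001
    arm.line_to(tp(*W,z),.05); arm.pause(.1); f=np.mean([arm.read_ft_force() for _ in range(4)],0); say("%.4f"%z,f.round(1))
    if f[2]>17 or np.hypot(*f[:2])>8: break
E
```

```text
31.91 0.0970 [-0.  -0.3 -0.5] [0.6047 0.0604 0.1506] F [-0.  -0.3 -0.5] o 0.416
32.26 0.0960 [ 0.  -0.4 -1.1] [0.605  0.0605 0.15  ] F [ 0.  -0.4 -1.1] o 0.419
32.61 0.0950 [ 0.7 -0.8 -0.4] [0.605  0.0605 0.149 ] F [ 0.7 -0.8 -0.4] o 0.416
32.96 0.0940 [-0.4  0.8  0.5] [0.6052 0.0604 0.1482] F [-0.4  0.8  0.5] o 0.422
33.31 0.0930 [-0.4 -1.   4.4] [0.6053 0.0603 0.1475] F [-0.4 -1.   4.4] o 0.422
33.66 0.0920 [-1.  -0.8  5.9] [0.6054 0.0603 0.1467] F [-1.  -0.8  5.9] o 0.419
34.01 0.0910 [-1.2  0.6  8.5] [0.6055 0.0603 0.1461] F [-1.2  0.6  8.5] o 0.418
34.36 0.0900 [-1.2  0.5 11.4] [0.6058 0.0602 0.1458] F [-1.2  0.5 11.4] o 0.418
34.71 0.0890 [-1.7  0.1 14.9] [0.6062 0.0601 0.1457] F [-1.7  0.1 14.9] o 0.418
35.06 0.0880 [-2.7  0.6 18.1] [0.6066 0.0601 0.1456] F [-2.7  0.6 18.1] o 0.421
```

```bash
python3 - <<'E'
from h import *
arm.pause(1); say("hold")
a=cv2.resize(snapshot("side")[150:240,240:340],None,fx=4,fy=4,interpolation=cv2.INTER_CUBIC)
b=cv2.resize(snapshot("top")[130:265,200:450],None,fx=1.6,fy=1.6)
cv2.imwrite("pics/end.png",np.vstack([a,b]))
E
```

```text
36.06 hold [0.6066 0.06   0.1456] F [-3.7 -0.1 18.9] o 0.418
```

View pics/end.png

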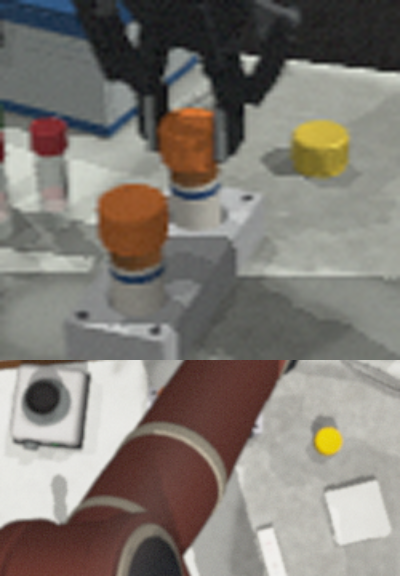

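The cap is seated on the upright vial in the well (190,165), still gripped. The finished vial, yellow cap, cassette and mixer are in place, and the force holds steady. Handing in.

```bash
python3 -c "
from h import *
say('final'); ticket.finish_job()"
```

```text
36.16 final [0.6066 0.06   0.1456] F [-3.3  0.2 18.9] o 0.419
the job is handed in; nothing more can be done
```

The job is done and handed in at 36.2 s, with the arm still gripping the cap and bearing down with about 19 N.

- **Mixing:** I pressed the vial into the cup until it met its stop. The TCP stayed at 0.162 m while the force rose to 15 N, and I held it there for over 2 s.
- **Placing:** The vial went into the empty well without side load, touched the floor at the expected height, and was released standing upright.
- **Capping:** The cap touched the vial at the expected height. The force then fell to nothing at the click, the seal load built up, and the cap reached a hard stop at TCP 0.1456 m (0.145 m expected).

**What disagreed:**
- The click peak I sampled was only about 6 N, below the stated 7 to 12 N. I read the force only at each step.
- Under the final load the tool drifted about 1.6 mm in +x with a side force of about 3 N, so the vial may lean about 1°.
- While I centred the vial on the table, the gripper body rested on the stopper with about 9 N, under the 40 N limit.
- While I gripped the cap, there was about 6 N of upward force, most likely the fingertips on the pad.

The last pictures show the finished vial, yellow cap, cassette and mixer in place. The slim tube was not in the final crops; only its shadow showed, in its usual spot.

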